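Clear the gauge case and hold its lid open

TASK

A brittle white ceramic gauge bar is lying on the shut lid of the wooden gauge-block case: grip it lightly (about 10 N, never more than 20 N a side) and lay it down gently, without dropping it, flat and lengthwise on the middle of the bare grey felt pad. Then lift the lid by its handle to 50 degrees from shut, so that the blocks inside can be checked, and finish while still holding it there, motionless: it falls shut if let go and must never drop. Leave the other things on the bench where they are.

Things in the scene. Friction and masses are not known exactly. Their poses are not given: they have to be found in the camera images.
- bar: white ceramic gauge bar, 125 x 30 x 16 mm (x long, y across, z up), about 0.26 kg, loose; origin at the centre of its underside. At the start it lies flat near the middle of the shut lid, turned within about 0.5 rad of square to the case, long side roughly along the case's y. It is spoiled if the fingers press it with more than 20 N a side
- pad: bare flat grey felt pad with no rim, 200 x 130 x 8 mm (x long, y across), fixed, to the left or to the right of the case; origin at the centre of its underside, so its top is 8 mm above the origin. (The wooden tray of the same outline on the other side, with a 22 mm rim and steel pins in it, is not the pad)
- case: open wooden case with steel gauge blocks inside, 160 (x) x 240 (y) x 70 mm high, fixed to the bench; origin at the centre of its underside, x from the handle side (near the robot) to the hinge side. The lid shuts on top of it: a board 160 x 240 x 12 mm, top 82 mm above the bench when shut
- lid (a joint): angle of the lid in rad, 0 shut, growing as it opens upward (its range ends at 1.9); 50 degrees is 0.873. The hinge is free with no spring and next to no friction: the lid, about 0.45 kg, falls shut of its own weight
- lid_hinge (a point): point on the hinge axis, mid width of the case, 76 mm above the bench and 6 mm behind the lid's rear edge; the axis is horizontal, along the case's y
- lid_handle (a point): middle of the straight grip of the lid's steel handle: a round bar of 10 mm diameter and 120 mm length, parallel to the hinge, in the plane of the lid, 45 mm in front of the lid's front edge (a clear gap of 40 mm behind it) and 211 mm from the hinge axis; 76 mm above the bench when shut. It is round, so it can turn within a grip as the lid swings
There are look-alikes about, which are no part of the job. Of the things like the bar, leave any that is orange; of the rest the larger one is meant.

How it is judged:
By the outcome, as a careful person would: the job done as asked, in the order asked, and still so for the second after the job is handed in, while the arm keeps its last pose, push and grip.
It also fails if it takes over 58 s, if anything falls off the work surface, if the arm or the gripper's body presses on something with over 40 N, if the wrist force passes 120 N, or if a joint passes its speed limit or range.

ROBOT

A 6-joint arm with a two-finger parallel gripper is mounted at the origin on the work surface. World frame = base frame: x ahead of the robot, y to its left, z up, the work surface at z = 0. Lengths are in mm, angles in degrees, forces in N, time in s.
With the tool pointing down it reaches from about 350 to 975 mm from the base axis. Payload 7.1 kg.
Tool frame: the origin (TCP) lies midway between the tips of the shut fingers; the grasp point (between the pads) lies 19 mm behind it; z points along the fingers, y is the line along which they close (so a half turn about z gives the same grasp; the last joint's range is limited). The gripper opens to 88 mm and grips with 3 to 60 N. Pads are 20 mm wide; open, the fingers measure 115 mm over their backs; the gripper's body (75 mm by 178 mm) begins 61 mm behind the grasp point.
Start: joints at [64.114, 24.242, 93.386, -0, 62.372, -1.089], TCP at [262.101, 567.369, 222.675] pointing down, gripper open.
Joint ranges: [-172.04, 172.04], [-51.8, 120.97], [4.93, 147.93], [-75.15, 255.16], [6.16, 154.13], [-145.62, 145.62]. Speed limits (degrees/s): [136.94, 136.94, 172.46, 180, 180, 180].

INTERFACE

Orientations are given as [roll, pitch, yaw] about the fixed x, y, z axes, in that order (R = Rz(yaw) Ry(pitch) Rx(roll)).
In Python, from rig import ctrl gives the robot as it stands.
- The arm moves only by the shell command python3 -m inch 'ROWS' [OPENING]. ROWS is a JSON object of lists of equal length, an entry for each row: "delta_pos": the shift along the tool's x, y, z scaled (see below), a list of three; "turn": the turn, a rotation vector about the tool's x, y, z scaled (see below), a list of three. A call has exactly 10 rows; each row shifts and turns the commanded pose from where the row before left it, along the tool's axes as they then stand; what a row does not reach is not made up. The controller multiplies each number of a shift by 2.5 cm and each number of a turn by 4 degrees. A row lasts 1/12 s, in which the tool goes at most 41.7 mm and 7.16 degrees, less where a joint would pass 70% of its speed; a pose out of reach is approached as far as the arm can. A call with a number of a shift or a turn outside -1 to 1 is refused whole. A call with a gripper value outside its range is refused whole. OPENING is the opening, from 0 (shut) to 1 (fully open), set as the call begins (- or left out, the last holds). The fingers move at their own pace and stop on an object; the grip force is fixed at half the most. Time passes only in rows, so rows that do not move let the fingers close, or fill a call up. It gives the time, the measured TCP pose, the force, the opening and the grip force at its end, in the units of the state.
- ctrl.sense(): the state, without advancing time (a new reading comes with each control period).
- ctrl.read_camera(name): name is "scene" or "top"; returns the picture (400x640x3 uint8, red, green, blue); there is no depth.
- ctrl.camera_params(name): a dict with "K" (3x3 intrinsics, pixels), "pose" (4x4, takes a point from camera to world coordinates). Camera axes: x right, y up, looking along -z (the intrinsics and any distortion apply to the point x, -y, -z); pixel columns grow to the right and rows downward; lengths in mm; the calibration is good to about 2 mm. A picture is of the moment at which its call begins. camera_params takes no time and is no camera call.
- ctrl.job_done(): hands the job in; it is judged then, once.
The state is a dict: "t": time; "qpos": joint angles; "qd": joint speeds; "effort": joint torques, N m; "ee_pos": TCP position; "orientation": TCP orientation; "ft_force": force on the tool from outside, world axes, zero at the start; "ft_torque": the same for the moment, N m; "opening": finger opening in mm; "gripper_force": force on a finger pad.
Only numpy, scipy, OpenCV 4.12 (cv2) and the standard library are available. Lean on these libraries where they do the work, as an engineer would, in place of code of your own. Each camera call takes 0.05 s, during which the arm holds its last target. There are 200 camera calls.

## Working session

There is one attempt and no reset: what is moved stays moved. The work goes in short steps, Python scripts to look and compute and a shell command to move; the robot and the scene stay as the last step left them, time stands still between calls to the robot, and variables do not carry over. Pictures are saved under pics/ and viewed, at most 10 in all, crops included, and the job is handed in when it is done.

```bash
ls; mkdir -p pics
python3 - <<'E'
from rig import ctrl
import cv2,numpy as np
for n in("scene","top"):
    im=ctrl.read_camera(n); cv2.imwrite(f"pics/{n}0.png",im[:,:,::-1]); p=ctrl.camera_params(n); print(n,p.keys(),np.round(p["K"],1).tolist(),np.round(p["pose"],3).tolist(), {k:p[k] for k in p if k not in("K","pose")})
print(ctrl.sense())
E
```

```text
pics
scene dict_keys(['K', 'pose']) [[392.3, 0.0, 323.2], [0.0, 392.3, 198.1], [0.0, 0.0, 1.0]] [[-0.222, -0.68, 0.699, 1289.444], [0.975, -0.166, 0.148, 245.973], [0.015, 0.714, 0.7, 812.125], [0.0, 0.0, 0.0, 1.0]] {}
top dict_keys(['K', 'pose']) [[426.0, 0.0, 316.0], [0.0, 426.0, 200.6], [0.0, 0.0, 1.0]] [[-0.01, 1.0, -0.03, 525.408], [-1.0, -0.01, 0.004, 87.578], [0.004, 0.03, 1.0, 1198.225], [0.0, 0.0, 0.0, 1.0]] {}
{'t': 0.1, 'qpos': array([ 6.41114787e+01,  2.42808405e+01,  9.34242516e+01,  7.56778188e-04,
        6.23742571e+01, -1.08907012e+00]), 'qd': array([ 0.04126368, -0.07946889, -0.09241074, -0.03697451, -0.05927808,
        0.0771122 ]), 'effort': array([-6.77052594e-05, -5.45615137e+01, -2.74327880e+01,  6.44112309e-02,
        1.87620381e-02, -1.74630128e-05]), 'ee_pos': array([261.91714047, 566.93521769, 221.99007434]), 'orientation': array([-1.79920678e+02, -2.17805979e-03,  1.55200196e+02]), 'ft_force': array([ 0.02045731, -0.08747463, -0.19669739]), 'ft_torque': array([ 0.06098697, -0.00908424,  0.00717944]), 'gripper_force': 0.0, 'opening': 87.6465657536889}
```

View pics/scene0.png

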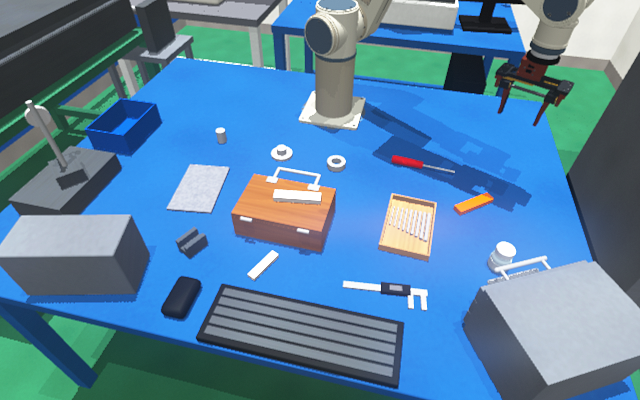

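View pics/top0.png

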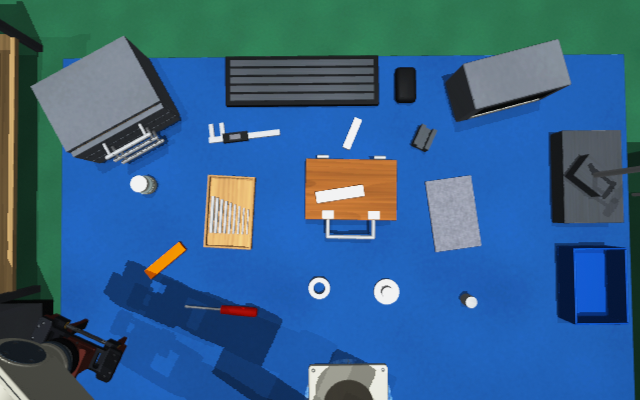

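The scene shows the case in the middle with its handle towards the robot. Things that could be taken for the bar, in top-view pixels:
- the white bar on the lid at (340,193)
- a smaller white bar on the bench at (352,133)
- an orange bar at (165,260)

I choose the one on the lid: it isn't orange, and it's the larger of the two white ones. The grey felt pad is at (454,214), to the right of the case; the pin tray at (230,212) is not the pad.

```bash
cat > vis.py <<'E'
import cv2,numpy as np
from rig import ctrl
def ray(n,uv,z):
    p=ctrl.camera_params(n);K=np.array(p["K"]);P=np.array(p["pose"])
    uv=np.atleast_2d(uv).astype(float)
    d=np.c_[(uv[:,0]-K[0,2])/K[0,0],-(uv[:,1]-K[1,2])/K[1,1],-np.ones(len(uv))]@P[:3,:3].T
    return P[:3,3]+d*((z-P[2,3])/d[:,2])[:,None]
def proj(n,X):
    p=ctrl.camera_params(n);K=np.array(p["K"]);P=np.array(p["pose"])
    c=(np.atleast_2d(X)-P[:3,3])@P[:3,:3]; 
    return np.c_[K[0,0]*c[:,0]/-c[:,2]+K[0,2],-K[1,1]*c[:,1]/-c[:,2]+K[1,2]]
def blob(n,im,lo,hi,roi,z):
    x0,y0,x1,y1=roi; h=cv2.cvtColor(im,cv2.COLOR_RGB2HSV)
    m=np.zeros(im.shape[:2],np.uint8); m[y0:y1,x0:x1]=cv2.inRange(h,lo,hi)[y0:y1,x0:x1]
    m=cv2.morphologyEx(m,cv2.MORPH_OPEN,np.ones((2,2)))
    c=max(cv2.findContours(m,cv2.RETR_EXTERNAL,cv2.CHAIN_APPROX_NONE)[0],key=cv2.contourArea)
    w=ray(n,c[:,0]+0.0,z)[:,:2].astype(np.float32)
    (cx,cy),_,_=r=cv2.minAreaRect(w); b=cv2.boxPoints(r)
    e=[b[1]-b[0],b[2]-b[1]]; L=max(e,key=np.linalg.norm)
    return np.round([cx,cy,*sorted(map(np.linalg.norm,e)),np.degrees(np.arctan2(L[1],L[0]))%180],1), cv2.contourArea(c)
E
python3 - <<'E'
from vis import *
t=ctrl.read_camera("top"); s=ctrl.read_camera("scene")
W=((0,0,170),(180,70,255))
print("bar top",blob("top",t,*W,(312,178,372,208),98)); print("bar scene",blob("scene",s,*W,(268,189,326,205),98))
print("small",blob("top",t,*W,(338,112,366,155),10))
G=((0,0,70),(180,75,230))
print("pad top",blob("top",t,*G,(415,165,495,262),8)); print("pad scene",blob("scene",s,*G,(155,155,238,220),8))
B=((3,80,60),(22,255,255))
print("lid top",blob("top",t,*B,(295,150,405,228),82))
print("handle",blob("top",t,(0,0,130),(180,90,255),(318,228,386,246),81))
print("orange, tray",blob("top",t,*B,(195,165,265,255),22))
c=cv2.resize(t[145:255,290:490],None,fx=4,fy=4,interpolation=cv2.INTER_CUBIC)
cv2.imwrite("pics/crop1.png",c[:,:,::-1])
E
```

```text
bar top (array([573.3,  19.7,  29.7, 125.8,  98.2]), 502.0)
bar scene (array([582.8,  28. ,  33.7, 125.6,  98. ]), 377.0)
small (array([746.6, -22.5,  22.8,  90.3, 156.2]), 220.5)
pad top (array([ 519.3, -301.7,  129.3,  197.9,    7.5]), 3144.5)
pad scene (array([ 619.2, -142.7,   14.3,   18.9,   13.6]), 16.0)
lid top (array([585.6, -10.6, 157.7, 239.3,  89.4]), 5090.5)
handle (array([470.1,  -7.8,  26.1, 125.8,  89.4]), 175.5)
orange, tray (array([529.4, 319.3, 130.7, 198.6, 176.3]), 3292.5)
```

View pics/crop1.png

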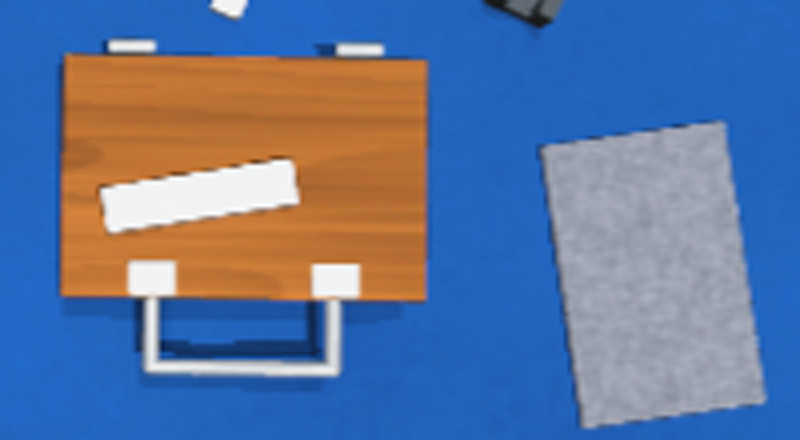

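The crop confirms the white bar on the lid. Its footprint is about 126 x 30 mm, against about 90 x 23 mm for the small one. Bar centre is about (573, 20) with its long axis at 98°. The grey pad is 198 x 129 mm at (519, -302), at 7.5°. The lid fits 158 x 239 mm at (586, -11), at -0.6°. I'm moving now: turn the tool by -57°, then travel over the bar.

```bash
python3 -m inch '{"delta_pos":[[0,0,0],[0,0,0],[0,0,0],[0,0,0],[0,0,0],[0,0,0],[0,0,0],[0,0,0],[0,0,0],[0,0,0]],"turn":[[0,0,0.5],[0,0,1],[0,0,1],[0,0,1],[0,0,1],[0,0,1],[0,0,1],[0,0,1],[0,0,1],[0,0,1]]}' 0.6
python3 -m inch '{"delta_pos":[[0,0,0],[0,0,0],[0,0,0],[0,0,0],[0,0,0],[-0.5,0.2,0],[-1,0.4,0],[-1,0.4,0],[-1,0.4,0],[-1,0.4,0]],"turn":[[0,0,1],[0,0,1],[0,0,1],[0,0,1],[0,0,0.8],[0,0,0],[0,0,0],[0,0,0],[0,0,0],[0,0,0]]}'
python3 -m inch '{"delta_pos":[[-1,0.4,0],[-1,0.4,0],[-1,0.4,0],[-1,0.4,0],[-1,0.4,0],[-1,0.4,0],[-1,0.4,0],[-1,0.4,0],[-1,0.4,0],[-1,0.4,0]],"turn":[[0,0,0],[0,0,0],[0,0,0],[0,0,0],[0,0,0],[0,0,0],[0,0,0],[0,0,0],[0,0,0],[0,0,0]]}'
python3 -m inch '{"delta_pos":[[-1,0.4,0],[-1,0.4,0],[-1,0.4,0],[-1,0.4,0],[-1,0.4,0],[-1,0.4,0],[-1,0.4,0],[-1,0.3,0],[-0.6,0.2,0],[-0.3,0.1,0]],"turn":[[0,0,0],[0,0,0],[0,0,0],[0,0,0],[0,0,0],[0,0,0],[0,0,0],[0,0,0],[0,0,0],[0,0,0]]}'
```

```text
t: 1.03
ee_pos: [262.0, 567.2, 222.5]
orientation: [-180.0, 0.0, 117.0]
ft_force: [-0.3, 0.5, -0.6]
opening: 53.3
gripper_force: 0.0
t: 1.87
ee_pos: [322.8, 460.2, 222.5]
orientation: [-180.0, 0.0, 98.1]
ft_force: [0.8, 0.2, 0.3]
opening: 52.8
gripper_force: 0.0
t: 2.7
ee_pos: [456.3, 226.5, 222.7]
orientation: [-180.0, 0.0, 98.1]
ft_force: [0.0, -0.8, 0.2]
opening: 52.6
gripper_force: 0.0
t: 3.53
ee_pos: [571.5, 17.5, 222.5]
orientation: [-180.0, 0.0, 98.0]
ft_force: [-0.1, 0.0, -0.3]
opening: 52.5
gripper_force: 0.0
```

```bash
python3 -m inch '{"delta_pos":[[0.08,0.08,0.5],[0,0,0.8],[0,0,0.8],[0,0,0.8],[0,0,0.8],[0,0,0.6],[0,0,0.5],[0,0,0.3],[0,0,0.2],[0,0,0.1]],"turn":[[0,0,0],[0,0,0],[0,0,0],[0,0,0],[0,0,0],[0,0,0],[0,0,0],[0,0,0],[0,0,0],[0,0,0]]}'
python3 - <<'E'
from vis import *
t=ctrl.read_camera("top"); s=ctrl.read_camera("scene")
a=cv2.resize(s[120:260,210:370],(640,560),interpolation=cv2.INTER_CUBIC)
cv2.imwrite("pics/grasp1.png",a[:,:,::-1])
E
```

```text
t: 4.37
ee_pos: [572.7, 22.7, 87.1]
orientation: [-180.0, -0.0, 98.0]
ft_force: [-0.1, 0.3, 0.0]
opening: 52.4
gripper_force: 0.0
```

View pics/grasp1.png

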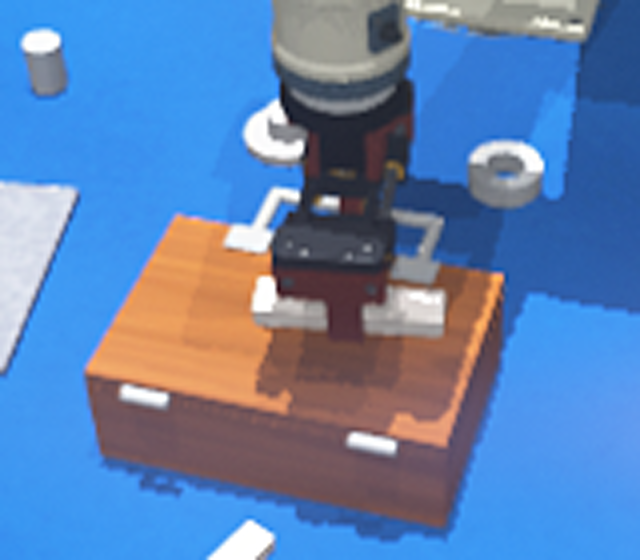

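The picture shows the fingers straddling the bar about its middle (345,300 in the crop), clear of the handle brackets. I'm lowering 2.5 mm and closing in stages.

```bash
python3 -m inch '{"delta_pos":[[-0.05,0,0.05],[-0.05,0,0.05],[0,0,0],[0,0,0],[0,0,0],[0,0,0],[0,0,0],[0,0,0],[0,0,0],[0,0,0]],"turn":[[0,0,0],[0,0,0],[0,0,0],[0,0,0],[0,0,0],[0,0,0],[0,0,0],[0,0,0],[0,0,0],[0,0,0]]}' 0.365
python3 -m inch '{"delta_pos":[[0,0,0],[0,0,0],[0,0,0],[0,0,0],[0,0,0],[0,0,0],[0,0,0],[0,0,0],[0,0,0],[0,0,0]],"turn":[[0,0,0],[0,0,0],[0,0,0],[0,0,0],[0,0,0],[0,0,0],[0,0,0],[0,0,0],[0,0,0],[0,0,0]]}' 0.345
```

```text
t: 5.3
ee_pos: [573.8, 19.9, 85.4]
orientation: [179.9, 0.0, 98.0]
ft_force: [2.9, 0.3, 1.8]
opening: 32.4
gripper_force: 1.1
t: 6.13
ee_pos: [573.4, 19.9, 85.2]
orientation: [180.0, -0.0, 98.0]
ft_force: [1.7, 1.3, 2.1]
opening: 30.4
gripper_force: 1.3
```

```bash
python3 -m inch '{"delta_pos":[[0,0,0],[0,0,0],[0,0,0],[0,0,0],[0,0,0],[0,0,0],[0,0,0],[0,0,0],[0,0,0],[0,0,0]],"turn":[[0,0,0],[0,0,0],[0,0,0],[0,0,0],[0,0,0],[0,0,0],[0,0,0],[0,0,0],[0,0,0],[0,0,0]]}' 0.341
python3 -m inch '{"delta_pos":[[0,0,0],[0,0,0],[0,0,0],[0,0,0],[0,0,0],[0,0,0],[0,0,0],[0,0,0],[0,0,0],[0,0,0]],"turn":[[0,0,0],[0,0,0],[0,0,0],[0,0,0],[0,0,0],[0,0,0],[0,0,0],[0,0,0],[0,0,0],[0,0,0]]}' 0.339
```

```text
t: 6.97
ee_pos: [573.2, 19.9, 85.1]
orientation: [-180.0, -0.0, 98.0]
ft_force: [1.6, -0.6, 1.1]
opening: 30.4
gripper_force: 1.8
t: 7.8
ee_pos: [573.2, 19.8, 85.1]
orientation: [-180.0, 0.0, 98.0]
ft_force: [1.3, 0.9, -0.0]
opening: 30.0
gripper_force: 7.3
```

```bash
python3 -m inch '{"delta_pos":[[0,0,0],[0,0,0],[0,0,0],[0,0,0],[0,0,0],[0,0,0],[0,0,0],[0,0,0],[0,0,0],[0,0,0]],"turn":[[0,0,0],[0,0,0],[0,0,0],[0,0,0],[0,0,0],[0,0,0],[0,0,0],[0,0,0],[0,0,0],[0,0,0]]}' 0.338
```

```text
t: 8.63
ee_pos: [573.2, 19.9, 85.1]
orientation: [-180.0, -0.0, 98.0]
ft_force: [0.1, -0.1, 0.3]
opening: 29.8
gripper_force: 10.0
```

10 N. Now a gentle lift.

```bash
python3 -m inch '{"delta_pos":[[0,0,-0.05],[0,0,-0.1],[0,0,-0.15],[0,0,-0.2],[0,0,-0.3],[0,0,-0.3],[0,0,-0.3],[0,0,-0.3],[0,0,-0.2],[0,0,-0.1]],"turn":[[0,0,0],[0,0,0],[0,0,0],[0,0,0],[0,0,0],[0,0,0],[0,0,0],[0,0,0],[0,0,0],[0,0,0]]}'
```

```text
t: 9.47
ee_pos: [573.9, 19.9, 136.4]
orientation: [179.9, 0.0, 98.0]
ft_force: [0.8, 0.6, -1.7]
opening: 29.8
gripper_force: 10.0
```

```bash
python3 -m inch '{"delta_pos":[[-0.3,-0.1,0],[-0.6,-0.19,0],[-1,-0.32,0],[-1,-0.32,0],[-1,-0.32,0],[-1,-0.32,0],[-1,-0.32,0],[-1,-0.32,0],[-1,-0.32,0],[-1,-0.32,0]],"turn":[[0,0,0],[0,0,0],[0,0,0],[0,0,0],[0,0,0],[0,0,0],[0,0,0],[0,0,0],[0,0,0],[0,0,0]]}'
python3 -m inch '{"delta_pos":[[-1,-0.32,0],[-1,-0.32,0],[-0.8,-0.25,0],[-0.5,-0.15,0],[-0.23,-0.06,0],[0,0,0],[0,0,0],[0,0,0],[0,0,0],[0,0,0]],"turn":[[0,0,0],[0,0,0],[0,0,0],[0,0,0],[0,0,0],[0,0,0.3],[0,0,0.6],[0,0,0.8],[0,0,0.8],[0,0,0.8]]}'
python3 -m inch '{"delta_pos":[[0,0,0.1],[0,0,0.2],[0,0,0.25],[0,0,0.25],[0,0,0.25],[0,0,0.25],[0,0,0.25],[0,0,0.25],[0,0,0.25],[0,0,0.25]],"turn":[[0,0,0.9],[0,0,0.9],[0,0,0.9],[0,0,0.9],[0,0,0.9],[0,0,0.9],[0,0,0.9],[0,0,0.9],[0,0,0.9],[0,0,0.9]]}'
python3 -m inch '{"delta_pos":[[0,0,0.25],[0,0,0.25],[0,0,0.25],[0,0,0.25],[0,0,0.25],[0,0,0.2],[0,0,0.15],[0,0,0.1],[0,0,0.05],[0,0,0]],"turn":[[0,0,0.9],[0,0,0.9],[0,0,0.9],[0,0,0.9],[0,0,0.9],[0,0,0.9],[0,0,0.9],[0,0,0.9],[0,0,0.9],[0,0,0.6]]}'
```

```text
t: 10.3
ee_pos: [532.8, -212.0, 134.8]
orientation: [-180.0, -0.0, 98.0]
ft_force: [0.5, -1.1, -1.6]
opening: 29.9
gripper_force: 10.0
t: 11.13
ee_pos: [518.9, -300.1, 135.0]
orientation: [-180.0, -0.0, 84.7]
ft_force: [0.4, -0.1, -1.4]
opening: 29.8
gripper_force: 10.0
t: 11.97
ee_pos: [519.0, -300.0, 77.3]
orientation: [-180.0, -0.0, 48.6]
ft_force: [0.5, -0.0, -1.2]
opening: 29.9
gripper_force: 10.0
t: 12.8
ee_pos: [518.8, -299.9, 33.4]
orientation: [-179.9, 0.0, 13.8]
ft_force: [0.8, -0.5, -2.0]
opening: 29.8
gripper_force: 10.0
```

```bash
python3 -m inch '{"delta_pos":[[0,0,0.1],[0,0,0.15],[0,0,0.15],[0,0.04,0.1],[0,0.03,0.1],[0,0,0.05],[0,0,0.03],[0,0,0],[0,0,0],[0,0,0]],"turn":[[0,0,0.6],[0,0,0.5],[0,0,0.3],[0,0,0.2],[0,0,0],[0,0,0],[0,0,0],[0,0,0],[0,0,0],[0,0,0]]}'
python3 - <<'E'
from vis import *
t=ctrl.read_camera("top"); s=ctrl.read_camera("scene")
a=cv2.resize(s[120:260,130:290],(640,560),interpolation=cv2.INTER_CUBIC)
cv2.imwrite("pics/place1.png",a[:,:,::-1])
E
```

```text
t: 13.63
ee_pos: [519.2, -303.4, 17.1]
orientation: [180.0, -0.0, 7.6]
ft_force: [0.9, -0.4, -2.1]
opening: 29.9
gripper_force: 10.0
```

View pics/place1.png

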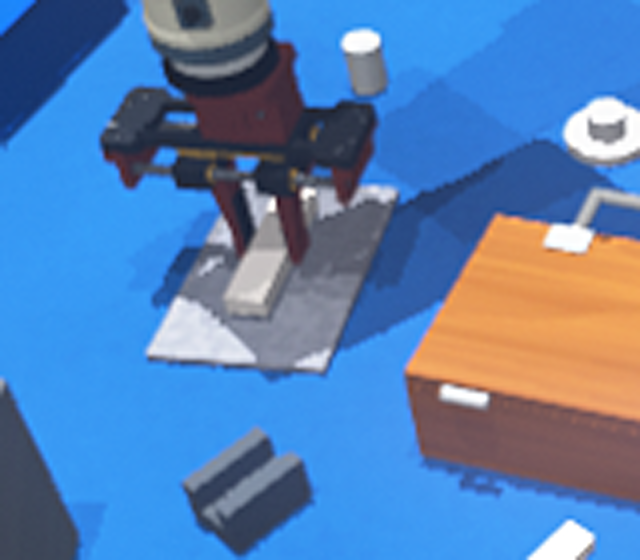

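The picture shows the bar held level between the fingers at (265,255), lengthwise on the pad and about central. The last few mm go slowly.

```bash
python3 -m inch '{"delta_pos":[[0,-0.03,0.02],[0,-0.03,0.02],[0,0,0.02],[0,0,0.02],[0,0,0.02],[0,0,0.02],[0,0,0.02],[0,0,0],[0,0,0],[0,0,0]],"turn":[[0,0,0],[0,0,0],[0,0,0],[0,0,0],[0,0,0],[0,0,0],[0,0,0],[0,0,0],[0,0,0],[0,0,0]]}'
```

```text
t: 14.57
ee_pos: [518.9, -301.9, 13.4]
orientation: [-180.0, -0.0, 7.6]
ft_force: [0.6, -0.4, -2.2]
opening: 29.6
gripper_force: 10.0
```

```bash
python3 -m inch '{"delta_pos":[[0,0,0.01],[0,0,0],[0,0,0.01],[0,0,0],[0,0,0.01],[0,0,0],[0,0,0.01],[0,0,0],[0,0,0],[0,0,0]],"turn":[[0,0,0],[0,0,0],[0,0,0],[0,0,0],[0,0,0],[0,0,0],[0,0,0],[0,0,0],[0,0,0],[0,0,0]]}'
```

```text
t: 15.4
ee_pos: [518.9, -301.9, 12.4]
orientation: [-180.0, 0.0, 7.6]
ft_force: [0.3, 0.6, -1.5]
opening: 29.7
gripper_force: 10.0
```

```bash
python3 -m inch '{"delta_pos":[[0,0,0.01],[0,0,0.01],[0,0,0.01],[0,0,0.01],[0,0,0.01],[0,0,0.01],[0,0,0.01],[0,0,0],[0,0,0],[0,0,0]],"turn":[[0,0,0],[0,0,0],[0,0,0],[0,0,0],[0,0,0],[0,0,0],[0,0,0],[0,0,0],[0,0,0],[0,0,0]]}'
```

```text
t: 16.23
ee_pos: [518.9, -301.9, 11.1]
orientation: [180.0, -0.0, 7.6]
ft_force: [-2.8, 1.3, 5.4]
opening: 29.9
gripper_force: 10.0
```

Contact: Fz has gone from about -2 to +5 N. Release gradually and rise.

```bash
python3 -m inch '{"delta_pos":[[0,0,0],[0,0,0],[0,0,0],[0,0,0],[0,0,0],[0,0,0],[0,0,0],[0,0,0],[0,0,0],[0,0,0]],"turn":[[0,0,0],[0,0,0],[0,0,0],[0,0,0],[0,0,0],[0,0,0],[0,0,0],[0,0,0],[0,0,0],[0,0,0]]}' 0.36
python3 -m inch '{"delta_pos":[[0,0,0],[0,0,0],[0,0,0],[0,0,0],[0,0,0],[0,0,0],[0,0,-0.05],[0,0,-0.1],[0,0,-0.2],[0,0,-0.3]],"turn":[[0,0,0],[0,0,0],[0,0,0],[0,0,0],[0,0,0],[0,0,0],[0,0,0],[0,0,0],[0,0,0],[0,0,0]]}' 0.5
python3 -m inch '{"delta_pos":[[0,0,-0.5],[0,0,-0.8],[0,0,-0.8],[0,0,-0.8],[0,0,-0.8],[0,0,-0.8],[0,0,-0.5],[0,0,-0.2],[0,0,0],[0,0,0]],"turn":[[0,0,0],[0,0,0],[0,0,0],[0,0,-0.5],[0,0,-1],[0,0,-1],[0,0,-1],[0,0,-1],[0,0,-1],[0,0,-1]]}'
```

```text
t: 17.07
ee_pos: [518.9, -301.9, 10.7]
orientation: [-180.0, 0.0, 7.6]
ft_force: [-1.0, -0.9, -0.6]
opening: 31.5
gripper_force: 0.0
t: 17.9
ee_pos: [518.6, -301.7, 27.0]
orientation: [-180.0, 0.0, 7.6]
ft_force: [-0.0, 0.1, -0.2]
opening: 43.8
gripper_force: 0.0
t: 18.73
ee_pos: [519.4, -302.1, 159.1]
orientation: [179.9, -0.1, 33.8]
ft_force: [-0.0, -1.0, -0.2]
opening: 44.1
gripper_force: 0.0
```

```bash
python3 -m inch '{"delta_pos":[[0,0,0],[0,0,0],[0,0,0],[0,0,0],[0,0,0],[0,0,0],[0,0,0],[0,0,0],[0,0,0],[0,0,0]],"turn":[[0,0,-1],[0,0,-1],[0,0,-1],[0,0,-1],[0,0,-1],[0,0,-1],[0,0,-1],[0,0,-1],[0,0,-1],[0,0,-1]]}'
python3 -m inch '{"delta_pos":[[0,0,0],[0,0,0],[0.3,0,0],[0.6,-0.1,0],[1,-0.2,0],[1,-0.2,0],[1,-0.2,0],[1,-0.2,0],[1,-0.2,0],[1,-0.2,0]],"turn":[[0,0,-1],[0,0,-1],[0,0,-1],[0,0,-0.9],[0,0,0],[0,0,0],[0,0,0],[0,0,0],[0,0,0],[0,0,0]]}'
python3 - <<'E'
from vis import *
t=ctrl.read_camera("top"); s=ctrl.read_camera("scene")
W=((0,0,150),(180,60,255))
print("bar",blob("top",t,*W,(425,180,480,250),24))
print("bar s",blob("scene",s,*W,(165,160,235,215),24))
# handle grip bar: bright rows per column
h=cv2.cvtColor(t,cv2.COLOR_RGB2HSV)
pts=[]
for u in range(334,370,3):
    col=(h[229:244,u,1]<110)&(h[229:244,u,2]>110); r=np.where(col)[0]
    if len(r): pts.append((u,229+r.mean(),len(r)))
pts=np.array(pts);print(pts[:,1:].round(1).tolist())
print(ray("top",pts[:,:2],80).round(1)[:,:2].tolist())
print(proj("top",[[460.6,-9.3,81],[460.6,50.7,81],[460.6,-69.3,81]]).round(1).tolist(),proj("scene",[[460.6,-9.3,81],[460.6,50.7,81],[460.6,-69.3,81]]).round(1).tolist())
c=cv2.resize(t[160:255,300:490],None,fx=4,fy=4,interpolation=cv2.INTER_CUBIC)
cv2.imwrite("pics/h1.png",c[:,:,::-1])
E
```

```text
t: 19.57
ee_pos: [519.0, -301.9, 158.3]
orientation: [179.9, 0.0, 73.8]
ft_force: [-1.5, 0.0, 0.0]
opening: 44.0
gripper_force: 0.0
t: 20.4
ee_pos: [490.6, -127.9, 158.2]
orientation: [179.9, 0.0, 89.2]
ft_force: [0.6, 0.3, -1.0]
opening: 43.8
gripper_force: 0.0
bar (array([ 477.9, -287. ,  115.7,  135.2,   89. ]), 1728.0)
bar s (array([ 545.4, -280.2,  125.6,  193.6,    7.2]), 1871.0)
[[236.5, 4.0], [236.5, 4.0], [236.5, 4.0], [236.5, 4.0], [236.5, 4.0], [236.5, 4.0], [236.5, 4.0], [237.0, 3.0], [236.5, 4.0], [237.0, 3.0], [237.0, 3.0], [237.0, 3.0]]
[[464.0, 36.8], [463.9, 29.0], [463.8, 21.1], [463.7, 13.2], [463.6, 5.4], [463.6, -2.5], [463.5, -10.4], [462.1, -18.2], [463.3, -26.1], [461.9, -33.9], [461.9, -41.8], [461.8, -49.7]]
[[351.6, 237.6], [328.7, 237.9], [374.6, 237.4]] [[296.8, 168.9], [317.1, 172.2], [276.9, 165.7]]
```

View pics/h1.png

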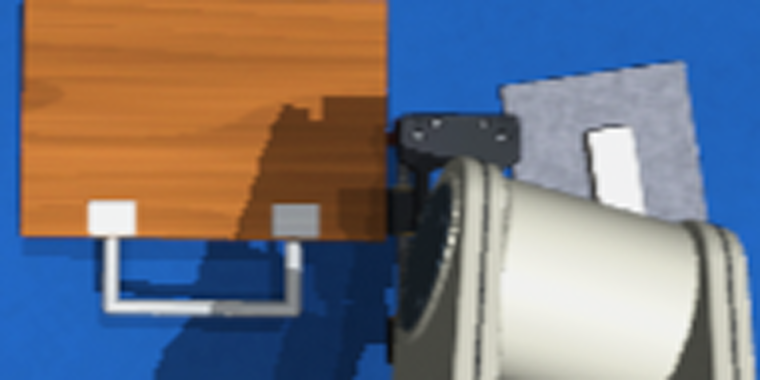

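The bar lies lengthwise and central on the pad (610,165 in the crop). The handle grip runs along row 236.6, at x ≈ 462 and y ≈ -9. I'm moving over the handle.

```bash
python3 -m inch '{"delta_pos":[[1,-0.2,0],[1,-0.2,0],[1,-0.2,0],[0.8,-0.2,0],[0.5,-0.2,0],[0.3,-0.2,0],[0.1,0,0],[0,0,0],[0,0,0],[0,0,0]],"turn":[[0,0,0],[0,0,0],[0,0,0],[0,0,0],[0,0,0],[0,0,0],[0,0,0],[0,0,0],[0,0,0],[0,0,0]]}' 0.4
```

```text
t: 21.33
ee_pos: [462.9, -11.7, 157.1]
orientation: [180.0, 0.0, 89.2]
ft_force: [0.5, -0.1, -0.8]
opening: 35.1
gripper_force: 0.0
```

```bash
python3 -m inch '{"delta_pos":[[0.1,0,0.4],[0,0,0.7],[0,0,0.7],[0,0,0.5],[0,0,0.4],[0,0,0.4],[0,0,0.4],[0,0,0.3],[0,0,0.15],[0,0,0.05]],"turn":[[0,0,0],[0,0,0],[0,0,0],[0,0,0],[0,0,0],[0,0,0],[0,0,0],[0,0,0],[0,0,0],[0,0,0]]}'
python3 -m inch '{"delta_pos":[[0,0,0],[0,0,0],[0,0,0],[0,0,0],[0,0,0],[0,0,0],[0,0,0],[0,0,0],[0,0,0],[0,0,0]],"turn":[[0,0,0],[0,0,0],[0,0,0],[0,0,0],[0,0,0],[0,0,0],[0,0,0],[0,0,0],[0,0,0],[0,0,0]]}' 0.17
python3 - <<'E'
from vis import *
s=ctrl.read_camera("scene")
a=cv2.resize(s[100:240,220:380],(640,560),interpolation=cv2.INTER_CUBIC)
cv2.imwrite("pics/h2.png",a[:,:,::-1])
E
```

```text
t: 22.17
ee_pos: [462.1, -8.5, 56.3]
orientation: [-179.9, -0.0, 89.2]
ft_force: [-0.3, -0.1, -0.2]
opening: 35.1
gripper_force: 0.0
t: 23.0
ee_pos: [462.4, -8.5, 56.9]
orientation: [180.0, -0.0, 89.2]
ft_force: [-0.6, -0.6, 0.5]
opening: 14.5
gripper_force: 0.0
```

View pics/h2.png

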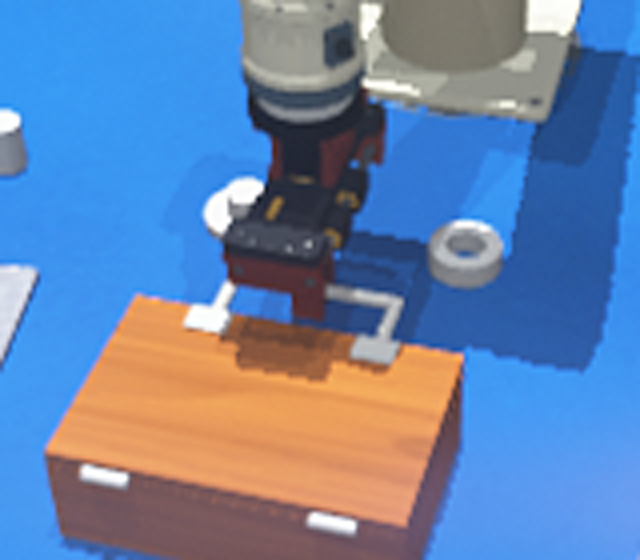

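The fingers straddle the handle at (305,295) with no contact at 14.5 mm opening, so the grip is centred within 2 mm. I'm closing fully on the steel handle.

```bash
python3 -m inch '{"delta_pos":[[0,0,0],[0,0,0],[0,0,0],[0,0,0],[0,0,0],[0,0,0],[0,0,0],[0,0,0],[0,0,0],[0,0,0]],"turn":[[0,0,0],[0,0,0],[0,0,0],[0,0,0],[0,0,0],[0,0,0],[0,0,0],[0,0,0],[0,0,0],[0,0,0]]}' 0.0
python3 - <<'E'
import numpy as np
# tool-frame twist per row of d deg: hinge at tool y=+211 from handle, TCP 19 beyond handle along tool z
for d in (0.5,1,2,2.5):
    a=np.radians(d); c,s=np.cos(a),np.sin(a)
    R=np.array([[c,-s],[s,c]])  # rotation about +x in (y,z)
    H=np.array([211.,-19.]) # hinge in tool y,z rel TCP
    p=H+R@(-H); print(d,p,p/25,d/4)
E
```

```text
t: 23.88
ee_pos: [464.9, -8.5, 57.4]
orientation: [179.7, 0.0, 89.2]
ft_force: [6.1, -0.4, -3.4]
opening: 8.9
gripper_force: 30.0
0.5 [-0.15776994 -1.84202245] [-0.0063108 -0.0736809] 0.125
1 [-0.2994594  -3.68535155] [-0.01197838 -0.14741406] 0.25
2 [-0.53455494 -7.37536809] [-0.0213822  -0.29501472] 0.5
2.5 [-0.62794311 -9.22177452] [-0.02511772 -0.36887098] 0.625
```

```bash
python3 -m inch '{"delta_pos":[[0,0.05,0],[0,0.05,0],[0,-0.006,-0.074],[0,-0.012,-0.147],[0,-0.012,-0.147],[0,-0.012,-0.147],[0,-0.012,-0.147],[0,-0.012,-0.147],[0,-0.012,-0.147],[0,-0.006,-0.074]],"turn":[[0,0,0],[0,0,0],[0.125,0,0],[0.25,0,0],[0.25,0,0],[0.25,0,0],[0.25,0,0],[0.25,0,0],[0.25,0,0],[0.125,0,0]]}'
```

```text
t: 24.72
ee_pos: [464.1, -8.5, 83.0]
orientation: [-172.9, 0.0, 89.2]
ft_force: [1.9, -1.3, -1.7]
opening: 8.7
gripper_force: 30.0
```

```bash
python3 -m inch '{"delta_pos":[[0,-0.012,-0.147],[0,-0.02,-0.295],[0,-0.02,-0.295],[0,-0.02,-0.295],[0,-0.02,-0.295],[0,-0.02,-0.295],[0,-0.02,-0.295],[0,-0.02,-0.295],[0,-0.02,-0.295],[0,-0.012,-0.147]],"turn":[[0.25,0,0],[0.5,0,0],[0.5,0,0],[0.5,0,0],[0.5,0,0],[0.5,0,0],[0.5,0,0],[0.5,0,0],[0.5,0,0],[0.25,0,0]]}'
```

```text
t: 25.55
ee_pos: [476.5, -8.9, 148.1]
orientation: [-154.8, 0.0, 89.2]
ft_force: [-0.6, -1.7, -1.2]
opening: 9.2
gripper_force: 30.0
```

```bash
python3 -m inch '{"delta_pos":[[0,-0.012,-0.147],[0,-0.02,-0.295],[0,-0.02,-0.295],[0,-0.02,-0.295],[0,-0.02,-0.295],[0,-0.02,-0.295],[0,-0.02,-0.295],[0,-0.02,-0.295],[0,-0.02,-0.295],[0,-0.012,-0.147]],"turn":[[0.25,0,0],[0.5,0,0],[0.5,0,0],[0.5,0,0],[0.5,0,0],[0.5,0,0],[0.5,0,0],[0.5,0,0],[0.5,0,0],[0.25,0,0]]}'
```

```text
t: 26.38
ee_pos: [508.4, -9.7, 206.0]
orientation: [-136.7, 0.1, 89.2]
ft_force: [-4.0, -3.4, 2.4]
opening: 8.8
gripper_force: 30.0
```

```bash
python3 -m inch '{"delta_pos":[[0,-0.006,-0.074],[0,-0.012,-0.147],[0,-0.012,-0.147],[0,-0.012,-0.147],[0,-0.012,-0.147],[0,-0.012,-0.147],[0,-0.012,-0.147],[0,-0.006,-0.074],[0,0,0],[0,0,0]],"turn":[[0.125,0,0],[0.25,0,0],[0.25,0,0],[0.25,0,0],[0.25,0,0],[0.25,0,0],[0.25,0,0],[0.125,0,0],[0,0,0],[0,0,0]]}'
python3 - <<'E'
from vis import *
o=ctrl.sense(); p=o["ee_pos"]; from scipy.spatial.transform import Rotation as R
Z=R.from_euler("xyz",o["orientation"],degrees=True).as_matrix()[:,2]
g=p-19*Z; print(g, np.degrees(np.arcsin((g[2]-76.3)/211)), np.degrees(np.arctan2(g[2]-76.3,675.7-g[0])), o["qd"].round(2))
t=ctrl.read_camera("top"); s=ctrl.read_camera("scene")
cv2.imwrite("pics/e.png",np.hstack([s[80:280,130:390],t[130:330,280:500]])[:,:,::-1])
E
python3 -c "
import cv2;a=cv2.imread('pics/e.png');cv2.imwrite('pics/e2.png',cv2.resize(a,(800,333),interpolation=cv2.INTER_CUBIC))"
```

```text
t: 27.22
ee_pos: [525.4, -10.1, 225.3]
orientation: [-129.8, 0.1, 89.2]
ft_force: [-4.1, -6.2, 2.2]
opening: 9.0
gripper_force: 30.0
[540.00041547 -10.25069384 237.5185352 ] 49.82422708480794 49.91227658745421 [ 0.04 -0.24  0.28 -0.07 -0.39  0.05]
```

View pics/e2.png

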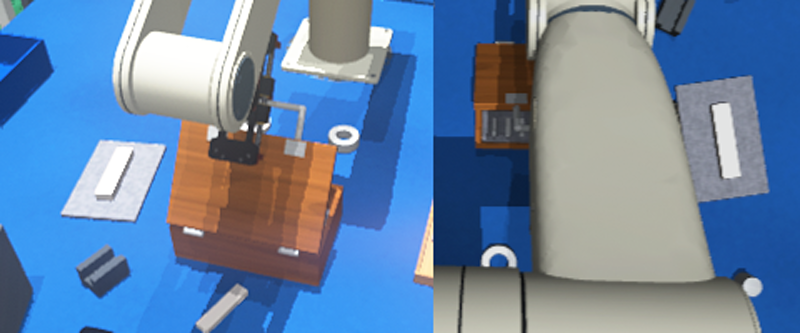

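The picture shows the lid held open at about 50° with the blocks visible, and the bar lying lengthwise in the middle of the pad. One hold call to settle, then a check of the bar and hand-in.

```bash
python3 -m inch '{"delta_pos":[[0,0,-0.01],[0,0,0],[0,0,0],[0,0,0],[0,0,0],[0,0,0],[0,0,0],[0,0,0],[0,0,0],[0,0,0]],"turn":[[0,0,0],[0,0,0],[0,0,0],[0,0,0],[0,0,0],[0,0,0],[0,0,0],[0,0,0],[0,0,0],[0,0,0]]}'
python3 - <<'E'
from vis import *
from scipy.spatial.transform import Rotation as R
s=ctrl.read_camera("scene");t=ctrl.read_camera("top"); 
print("bar",blob("top",t,(0,0,205),(180,40,255),(428,178,478,242),24))
o=ctrl.sense(); g=o["ee_pos"]-19*R.from_euler("xyz",o["orientation"],degrees=True).as_matrix()[:,2]
print(np.degrees(np.arcsin((g[2]-76.3)/211)),np.abs(o["qd"]).max())
E
```

```text
t: 28.15
ee_pos: [525.6, -10.1, 225.5]
orientation: [-129.9, 0.1, 89.2]
ft_force: [-3.2, -4.1, 2.6]
opening: 9.0
gripper_force: 30.0
bar (array([ 516.7, -304.3,   26.3,  122.6,    7.6]), 374.0)
49.88103141130659 0.06380252920302204
```

The bar is at (517, -304), against the pad centre (519, -302), at 7.6° against 7.5°. The lid is at 49.9° and still.

```bash
python3 -c "
from rig import ctrl
print(ctrl.job_done())"
```

```text
the job is handed in; nothing more can be done
None
```

I gripped the bar at 10 N, set it down gently within about 4 mm of the pad's centre and lengthwise on it, then opened the lid by its handle to about 49.9°. The job was handed in at about 28 s with the arm still holding the lid there, motionless; no verdict was returned.

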